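# Lock the leaf dispenser's gate open over a mug

## Task

The empty tea-leaf dispenser is to be brushed out. First stand the tall mug upright and centred under its outlet and let go of it; then draw the dispenser's spring-loaded gate handle out along its slot and swing it over into the holding notch, so that the gate stays open by itself. Do not draw the gate before the mug is in place, do not tip the mug over, and leave the low cup, the spoon and the jar where they are.

Things in the scene. Friction and masses are not known exactly. Their poses are not given: they have to be found in the camera images.
- dispenser: Steel leaf dispenser fixed to the bench, 405 mm high. Origin on the bench under the outlet's axis; z up, -x its open front (roughly towards the robot), -y the gate handle's side. Platform 170 (x) by 230 (y), 20 high. Posts of radius 8, 300 high, at x 60, y +100 and -100. Spring barrel radius 11, y -63 to -145, at height 250. The slotted guide stands on a post of radius 7 at x 30, y -232.
- outlet (a point): Centre of the outlet tube's lower end (radius 16 mm), 234 above the bench. Above it: gate box (48 in x; y -63 to 33) to 263 above the bench, a cone widening from radius 20 at 266 to 50 at 312, a clear hopper of radius 51 to 393, lid knob to 405. A tool cannot come straight down on the mug's place: it has to come in from the front, leaning back 30 to 40 degrees from vertical.
- spot (a point): Where the mug belongs: centre of the platform's top face (20 mm above the bench), straight under the outlet, marked by a pale disc of radius 38. Axes as the dispenser's.
- mug_center (a point): The tall white mug: 85 mm high, 64 in outer diameter, straight-sided, wall 4, 0.2 to 0.35 kg. The point is on its axis half-way up (42.5 above its underside); z up through the mouth, its own +y points to its loop handle, which reaches about 30 beyond the wall. At the start the handle points away from the robot (world +x), within about 30 degrees.
- knob (a point): Centre of the black ball, 20 mm in diameter, on top of the gate handle: a steel pin of 9 diameter standing up from the gate rod. The rod lies along the dispenser's y axis at x 0, 250 above the bench; the ball's centre is 50 from the rod's axis. At the start it is upright, or leans up to 0.15 rad to the front in the slot's play: dispenser x 0 to -7, y -170, z 300.
- gate (a joint): Travel (m) of the gate rod along the dispenser's -y; 0 shut, 0.046 the far stop. A spring pulls it shut with 4 N at 0, rising to 8.6 N at the far stop: it snaps back if let go anywhere but in the notch. The handle can swing into the notch only from 0.038 to 0.046; let go there, the spring seats it against the notch's edge at about 0.037.
- handle (a joint): Swing (rad) of the gate handle about the rod's axis; 0 upright, grows as the ball tips to the dispenser's front (-x), to a stop at 0.9 (ball then 39 mm to the front and 31 above the rod's axis). The rails keep it upright except at the notch; there it swings freely. Let go well over (0.5 or more), it stays in the notch, pressed on its edge by the spring; near upright it slips off and snaps back.
- notch (a point): The holding notch: on the rod's axis where the handle rests when latched, dispenser x 0, y -207, z 250 mm. The handle's slot, 13 wide, runs along y between two rails 10 thick whose tops are 266 above the bench, y -145 to -242; the front (-x) rail has a gap from y -202.5 to -224: that gap is the notch.
- cup_center (a point): Bystander: the low white cup, 52 mm high, 62 in diameter with a loop handle; centre, half-way up. It and the tall mug stand one to the left and one to the right of the robot, either way round.
- spoon_grip (a point): Bystander: steel tasting spoon, 180 mm long, lying across in front of the robot; point on its handle.
- jar_center (a point): Bystander: lidded glass jar, 64 mm in diameter, 100 high; centre, half-way up.
Mind the look-alikes: they are no part of the job. What is shaped like the part that bears mug_center but pink or turquoise is not meant.

How it is judged:
On the way, in this order (a step that is already met when the one before it is completed fails the run):
1. the tall mug stands upright on the platform under the outlet, let go, with the gate still shut (horizontal distance between mug_center and spot below 0.015 m and z of mug_center in the frame of spot between 0.039 and 0.046 m and angle between mug_center's own z axis and vertical below 0.1 rad and contact force between the fingers and mug below 0.1 N and value of joint gate below 0.01 m), for 0.2 s.
2. the gate handle rests in its holding notch, let go (value of joint gate between 0.03 and 0.042 m and value of joint handle above 0.3 rad and contact force between the fingers and handle below 0.1 N), for 0.3 s.
At the end, for the whole second after the job is handed in: The tall mug stands at rest upright (within 0.1 rad) on the platform with its axis within 15 mm of the outlet's; the gate stays open by itself with its handle in the notch: gate 30 to 42 mm, handle swung more than 0.3 rad (horizontal distance between mug_center and spot below 0.015 m and z of mug_center in the frame of spot between 0.039 and 0.046 m and angle between mug_center's own z axis and vertical below 0.1 rad and value of joint gate between 0.03 and 0.042 m and value of joint handle above 0.3 rad and linear speed of mug below 0.02 m/s); the robot touches nothing.
It fails at once if the gate is drawn while the mug is not under the outlet (value of joint gate above 0.02 m and horizontal distance between mug_center and spot above 0.03 m).
It fails at once if the mug is tipped over (angle between mug_center's own z axis and vertical above 0.7 rad).
It fails at once if the low cup, the spoon or the jar is moved more than 30 mm (distance of any of cup_center, spoon_grip, jar_center from where it was at the start of the episode above 0.03 m).
It also fails if it takes over 58 s, if anything falls off the work surface, if the arm or the gripper's body presses on something with over 40 N, if the wrist force passes 120 N, or if a joint passes its speed limit or range.

## Robot

A 6-joint arm with a two-finger parallel gripper is mounted at the origin on the work surface. World frame = base frame: x ahead of the robot, y to its left, z up, the work surface at z = 0. Lengths are in m, angles in rad, forces in N, time in s.
With the tool pointing down it reaches from about 0.3 to 0.825 m from the base axis. Payload 5.4 kg.
Tool frame: the origin (TCP) lies at the centre of the arm's flange, where the gripper is bolted on; the fingertips stand 190 mm ahead of it and the grasp point (between the pads) lies 171 mm ahead of it; z points along the fingers, y is the line along which they close (so a half turn about z gives the same grasp; the last joint's range is limited). The gripper opens to 92 mm and grips with 3 to 60 N. Pads are 20 mm wide; open, the fingers measure 128 mm over their backs; the gripper's body (75 mm by 189 mm) begins 69 mm behind the grasp point.
Start: joints at [0.928, 0.158, 1.597, -0, 1.386, -0.21], TCP at [0.241, 0.522, 0.405] pointing down, gripper open.
Joint ranges: [-2.91, 2.91], [-0.94, 2.29], [0.18, 2.7], [-1.29, 4.43], [0.17, 2.64], [-3, 3]. Speed limits (rad/s): [2.57, 2.57, 3.14, 3.14, 3.14, 3.14].

## Interface

Orientations are given as a unit quaternion [x, y, z, w].
In Python, from plant import robot gives the robot as it stands. The module is installed in compiled form; this text tells all that it offers.
- The arm moves only by the shell command python3 -m inch 'ROWS' [FORCE]. ROWS is JSON, a list of rows, each a list of 5 numbers: the opening in per cent of the stroke, from 0 (shut) to 100 (fully open), then the shift along the tool's x, y, z as a fraction of full scale, then the turn about the tool's z as a fraction of full scale. In form: [[hand, tx, ty, tz, roll], ...]. A call has 1 to 20 rows; each row shifts and turns the commanded pose from where the row before left it, along the tool's axes as they then stand; what a row does not reach is not made up. Full scale, the value 1, is 0.1 m for a shift and 360 degrees for a turn. A row lasts 1/12 s, in which the tool goes at most 41.7 mm and 7.16 degrees, less where a joint would pass 70% of its speed; a pose out of reach is approached as far as the arm can. A call with a number of a shift or a turn outside -1 to 1 is refused whole. A call with a gripper value outside its range is refused whole. The fingers move at their own pace and stop on an object; FORCE is the grip in N (left out, the last holds). Time passes only in rows, so rows that do not move let the fingers close. It gives the time, the measured TCP pose, the force, the opening and the grip force at its end, in the units of the state.
- robot.observe(): the state, without advancing time (a new reading comes with each control period).
- robot.camera(name): name is "scene" or "top" or "wrist"; returns a dict with "color" (384x512x3 uint8, blue, green, red), "z_map" (384x512 float32, m along the optical axis (not along the pixel's ray), 0 where there is no reading), "intrinsics" (3x3 intrinsics, pixels), "xyz" and "rotation" of the camera in the world. Camera axes: x right, y down, z forward; pixel columns grow to the right and rows downward; lengths in m; the calibration is good to about 2 mm. A picture is of the moment at which its call begins.
- robot.hand_in(): hands the job in; it is judged then, once.
The state is a dict: "time_s": time; "joint_pos": joint angles; "joint_velocities": joint speeds; "tau": joint torques, N m; "tool_pos": TCP position; "eef_rot": TCP orientation; "wrist_force": force on the tool from outside, world axes, zero at the start; "wrist_torque": the same for the moment, N m; "opening": finger opening in m; "grasp_force": force on a finger pad.
Only numpy, scipy, OpenCV 4.12 (cv2) and the standard library are available. Lean on these libraries where they do the work, as an engineer would, in place of code of your own. Each camera call takes 0.05 s, during which the arm holds its last target. There are 200 camera calls.

## Working session

There is one attempt and no reset: what is moved stays moved. The work goes in short steps, Python scripts to look and compute and a shell command to move; the robot and the scene stay as the last step left them, time stands still between calls to the robot, and variables do not carry over. Pictures are saved under pics/ and viewed, at most 10 in all, crops included, and the job is handed in when it is done.

```bash
mkdir -p pics; cat > h.py <<'E'
import numpy as np, cv2
from plant import robot
from scipy.spatial.transform import Rotation as R
def shot(n):
    c=robot.camera(n); np.savez(f'pics/{n}.npz',**c); return c
def rot(c):
    r=np.array(c['rotation']); return r if r.shape==(3,3) else R.from_quat(r.ravel()).as_matrix()
def cloud(c):
    z=c['z_map']; K=c['intrinsics']; v,u=np.mgrid[:z.shape[0],:z.shape[1]]
    p=np.stack([(u-K[0,2])/K[0,0]*z,(v-K[1,2])/K[1,1]*z,z],-1)
    return p@rot(c).T+np.array(c['xyz'])
def load(n): return dict(np.load(f'pics/{n}.npz'))
E
python3 - <<'E'
from h import *
a=shot('scene');b=shot('top')
for c in(a,b): print(c['xyz'],c['rotation'],c['intrinsics'][0,0])
cv2.imwrite('pics/a.png',cv2.resize(a['color'],(800,600)));cv2.imwrite('pics/b.png',cv2.resize(b['color'],(800,600)))
print(robot.observe())
E
```

```text
[ 0.79687029 -0.48984354  0.9489624 ] [ 0.92478649  0.23551653 -0.07932554 -0.28811347] 350.55604769919483
[ 0.44657918 -0.03720579  1.43083167] [ 0.71502244 -0.69840522  0.02565898 -0.01773918] 422.9077988797611
{'time_s': 0.1, 'joint_pos': array([ 9.27889939e-01,  1.58971819e-01,  1.59805707e+00,  2.08348132e-05,
        1.38620107e+00, -2.10083196e-01]), 'joint_velocities': array([-6.98773009e-04, -1.45072966e-03, -3.91992587e-03, -1.83596220e-03,
       -1.25101158e-03, -4.65549445e-05]), 'tau': array([-1.11301572e-04, -3.86497414e+01, -3.22962856e+01,  7.03546708e-02,
        3.37873574e-02, -6.56256634e-05]), 'tool_pos': array([0.24103654, 0.52177703, 0.40384976]), 'eef_rot': array([ 2.14728115e-01,  9.76673521e-01, -7.41085845e-04, -3.47984826e-04]), 'wrist_force': array([-0.59424475, -0.48185227, -0.29035488]), 'wrist_torque': array([ 0.04502561, -0.01265085,  0.00263068]), 'grasp_force': 0.0, 'opening': 0.09155913946550409}
```

View pics/a.png

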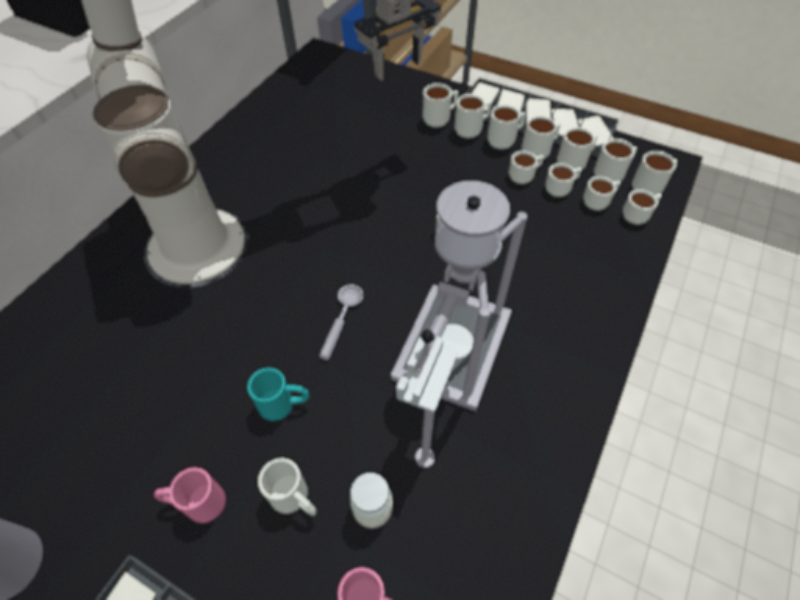

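View pics/b.png

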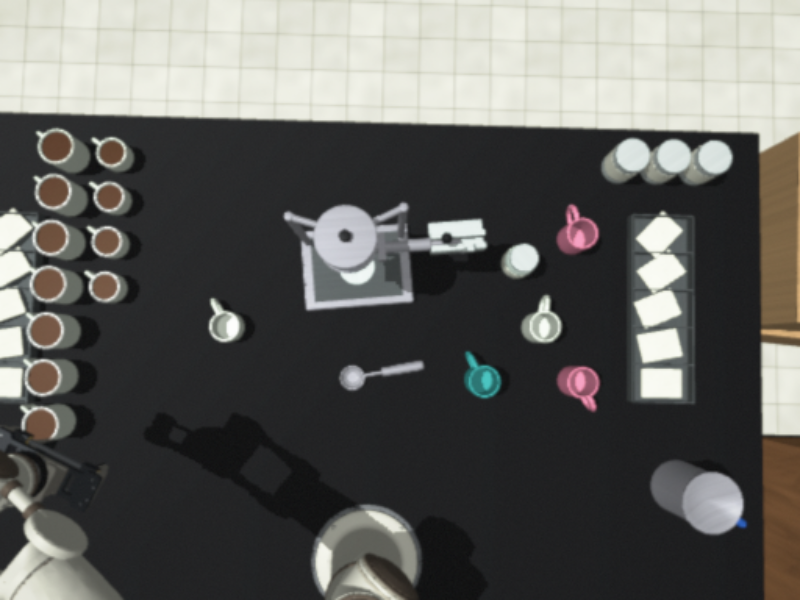

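The scene view (a) shows the dispenser with its gate rail at about (430,365). The top view (b) has the lid knob at (346,236), the rail at (457,238), and two white mug candidates: left (227,326) and right (543,325). The turquoise (482,380) and pink (577,235), (578,382) ones don't count. Next I'll measure heights to tell tall from low, and get the dispenser pose.

```bash
python3 - <<'E'
from h import *
c=load('top');P=cloud(c)
s=512/800
def box(x0,x1,y0,y1): return P[int(y0*s):int(y1*s),int(x0*s):int(x1*s)].reshape(-1,3)
for n,b in dict(left=(195,255,290,350),right=(510,570,290,350),turq=(455,510,345,405),jar=(495,545,235,285)).items():
    p=box(*b);p=p[(p[:,2]>.02)&(p[:,2]<.2)]; t=p[p[:,2]>np.percentile(p[:,2],97)-.008]
    print(n,len(p),'ztop',np.percentile(p[:,2],[50,90,97]),'rim mean',t.mean(0),'min',t.min(0),'max',t.max(0))
p=box(280,500,190,320)
def st(n,lo,hi,q=p):
    t=q[(q[:,2]>lo)&(q[:,2]<hi)];print(n,len(t),t.mean(0),t.min(0),t.max(0));return t
st('lid',.385,.398);st('knob',.399,.42)
pl=st('plat',.012,.028)
print('rect',cv2.minAreaRect(pl[:,:2].astype(np.float32)*1000))
r=box(425,490,215,260);t=st('rail',.258,.272,r);print(cv2.minAreaRect(t[:,:2].astype(np.float32)*1000));st('ball',.295,.315,r)
E
python3 - <<'E'
from h import *
a=load('top')['color']
l=a[175:240,115:180];r=a[175:240,315:380];g=a[120:200,180:320]
f=lambda i,w,h:cv2.resize(i,(w,h),interpolation=cv2.INTER_CUBIC)
cv2.imwrite('pics/c.png',np.vstack([np.hstack([f(l,300,300),f(r,300,300)]),f(g,600,300)]))
E
```

```text
left 179 ztop [0.04525268 0.05281021 0.05483191] rim mean [0.49049579 0.31194169 0.05095253] min [0.46012873 0.27840246 0.04694398] max [0.52518392 0.33845623 0.05693641]
right 285 ztop [0.06486807 0.0840803  0.08695459] rim mean [ 0.50308201 -0.35186113  0.08352413] min [ 0.47196768 -0.38268729  0.07896783] max [ 0.53315873 -0.32247076  0.09032757]
turq 216 ztop [0.07053847 0.08517691 0.0866919 ] rim mean [ 0.38899763 -0.230965    0.08379348] min [ 0.35823159 -0.26161063  0.07911981] max [ 0.41859558 -0.20081404  0.09045776]
jar 371 ztop [0.09651274 0.10100883 0.10338412] rim mean [ 0.64152911 -0.30602578  0.09900124] min [ 0.61360073 -0.33257649  0.09539432] max [ 0.66834669 -0.27800024  0.10751282]
lid 1256 [0.6244822  0.03805428 0.39181996] [ 0.57491138 -0.01126646  0.38606136] [0.67551459 0.08834726 0.39796558]
knob 47 [0.62496383 0.03782246 0.40322352] [0.61571765 0.02811098 0.39961309] [0.63256103 0.04745736 0.40625955]
plat 2141 [0.59896292 0.03538191 0.01928217] [ 0.5312032  -0.08219497  0.01202448] [0.71946245 0.15995397 0.02778513]
rect ((625.422607421875, 38.849342346191406), (170.9716796875, 229.94894409179688), 5.929883003234863)
rail 233 [ 0.6454102  -0.151664    0.26404557] [ 0.62487674 -0.20276999  0.25809266] [ 0.66713565 -0.09726406  0.2702713 ]
((644.8658447265625, -149.28579711914062), (33.72985076904297, 105.52547454833984), 6.291574001312256)
ball 42 [ 0.64202798 -0.12978836  0.30495449] [ 0.63314825 -0.13810248  0.29766502] [ 0.65193788 -0.12170173  0.31200868]
```

View pics/c.png

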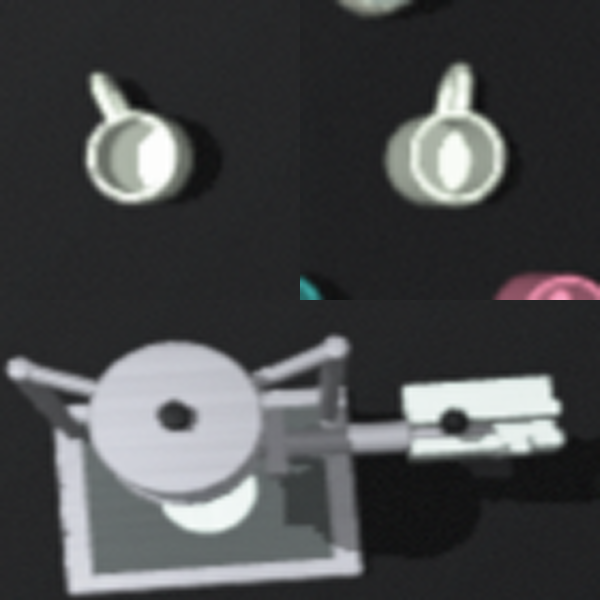

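The crop and depth agree. The right white mug at (543,325) has its rim at 85 mm, so it is the tall mug. The left one, rim about 52 mm, is the low cup, and the others are coloured. The dispenser is at about (0.625, 0.038) with a yaw of about 6°.

The moves only roll about tool z, so I can't lean the tool back. Instead I'll place the mug on the platform's left front and push it under the outlet with an open finger.

```bash
cat >> h.py <<'E'
YAW=np.radians(6.0); O=np.array([.625,.038])
def d2w(x,y): return O+np.array([[np.cos(YAW),-np.sin(YAW)],[np.sin(YAW),np.cos(YAW)]])@np.array([x,y])
def w2d(p): return np.array([[np.cos(YAW),np.sin(YAW)],[-np.sin(YAW),np.cos(YAW)]])@(np.array(p[:2])-O)
def plan(xy,z,psi=None):
    "total tool-axis shift (units of .1 m) and roll to bring TCP to xy,z; psi = wanted world angle of tool y (deg), mod 180"
    o=robot.observe(); M=R.from_quat(o['eef_rot']).as_matrix()
    d=M.T@(np.r_[xy,z]-o['tool_pos'])/.1
    p=np.degrees(np.arctan2(M[1,1],M[0,1]))
    r=0 if psi is None else -((psi-p+90)%180-90)/360
    print('t',round(o['time_s'],2),'tcp',o['tool_pos'].round(4),'disp',(w2d(o['tool_pos'])*1000).round(1),'psi',p.round(1),'tz',M[:,2].round(3),'J',o['joint_pos'].round(2),'open',round(o['opening'],4),'F',o['wrist_force'].round(1),'grip',round(o['grasp_force'],2))
    print('  shift',d.round(3),'roll',round(r,4))
E
python3 - <<'E'
from h import *
P=cloud(load('top')).reshape(-1,3); m=np.array([.503,-.352])
q=P[(np.linalg.norm(P[:,:2]-m,axis=1)<.07)&(np.linalg.norm(P[:,:2]-m,axis=1)>.038)&(P[:,2]>.03)&(P[:,2]<.075)&(P[:,0]>.5)]
v=q[:,:2].mean(0)-m; print(len(q),v,np.degrees(np.arctan2(v[1],v[0])))
plan(m,.33,80)
E
```

```text
30 [ 0.0538462  -0.00820171] -8.660570617926282
t 0.1 tcp [0.241  0.5218 0.4038] disp [-331.3  521.3] psi 65.2 tz [-0.001 -0.001 -1.   ] J [ 0.93  0.16  1.6   0.    1.39 -0.21] open 0.0916 F [-0.6 -0.5 -0.3] grip 0.0
  shift [-6.043 -6.832  0.747] roll -0.0411
```

```bash
python3 -m inch '[[100,-0.2,-0.228,0,0],[100,-0.2,-0.228,0,0],[100,-0.2,-0.228,0,0],[100,-0.2,-0.228,0,0],[100,-0.2,-0.228,0,0],[100,-0.2,-0.228,0,0],[100,-0.2,-0.228,0,0],[100,-0.2,-0.228,0,0],[100,-0.2,-0.228,0,0],[100,-0.2,-0.228,0,0],[100,-0.2,-0.228,0,0],[100,-0.2,-0.228,0,0],[100,-0.2,-0.228,0,0],[100,-0.2,-0.228,0,0],[100,-0.2,-0.228,0,0],[100,-0.2,-0.228,0,0],[100,-0.2,-0.228,0,0],[100,-0.2,-0.228,0,0],[100,-0.2,-0.228,0,0],[100,-0.2,-0.228,0,0]]' && python3 -m inch '[[100,-0.2,-0.228,0,0],[100,-0.2,-0.228,0,0],[100,-0.2,-0.228,0,0],[100,-0.2,-0.228,0,0],[100,-0.2,-0.228,0,0],[100,-0.2,-0.228,0,0],[100,-0.2,-0.228,0,0],[100,-0.2,-0.228,0,0],[100,-0.2,-0.228,0,0],[100,-0.2,-0.228,0,0],[100,0,0,0.2,-0.014],[100,0,0,0.2,-0.014],[100,0,0,0.2,-0.013],[100,0,0,0,0],[100,0,0,0,0]]'
python3 - <<'E'
from h import *
plan([.503,-.352],.2,80)
c=shot('top');P=cloud(c).reshape(-1,3)
for lo in np.arange(.30,.62,.03):
    q=P[(abs(P[:,0]-.5)<.2)&(abs(P[:,1]+.35)<.2)&(P[:,2]>lo)&(P[:,2]<lo+.03)]
    if len(q): print(lo.round(2),len(q),q.min(0).round(3),q.max(0).round(3))
s=shot('scene')
cv2.imwrite('pics/d.png',np.hstack([cv2.resize(c['color'][100:384,180:480],(400,379)),cv2.resize(s['color'][100:384,0:300],(400,379))]))
E
```

```text
time_s: 1.77
tool_pos: [0.413, -0.0613, 0.4044]
eef_rot: [0.215, 0.977, 0.0, -0.0]
wrist_force: [0.2, 1.0, 0.1]
opening: 0.0922
grasp_force: 0.0
time_s: 3.02
tool_pos: [0.4986, -0.3503, 0.3433]
eef_rot: [0.089, 0.996, 0.001, -0.001]
wrist_force: [0.2, 0.1, 0.6]
opening: 0.0917
grasp_force: 0.0
t 3.02 tcp [ 0.4986 -0.3503  0.3433] disp [-166.3 -372.9] psi 79.8 tz [-0.002  0.003 -1.   ] J [-0.81  0.3   1.56  0.    1.29 -2.2 ] open 0.0917 F [0.2 0.1 0.6] grip 0.0
  shift [-0.05  -0.012  1.433] roll -0.0005
0.33 33 [ 0.463 -0.342  0.33 ] [ 0.491 -0.314  0.357]
0.36 65 [ 0.463 -0.35   0.362] [ 0.495 -0.311  0.39 ]
0.39 43 [ 0.465 -0.34   0.39 ] [ 0.499 -0.314  0.417]
0.42 48 [ 0.462 -0.341  0.425] [ 0.493 -0.311  0.438]
0.45 75 [ 0.442 -0.351  0.451] [ 0.569 -0.283  0.48 ]
0.48 1563 [ 0.396 -0.414  0.48 ] [ 0.568 -0.189  0.51 ]
0.51 1203 [ 0.343 -0.404  0.51 ] [ 0.556 -0.163  0.54 ]
0.54 1525 [ 0.31  -0.312  0.54 ] [ 0.468 -0.15   0.57 ]
0.57 1202 [ 0.3   -0.246  0.57 ] [ 0.404 -0.15   0.6  ]
0.6 780 [ 0.3   -0.204  0.6  ] [ 0.365 -0.15   0.63 ]
```

View pics/d.png

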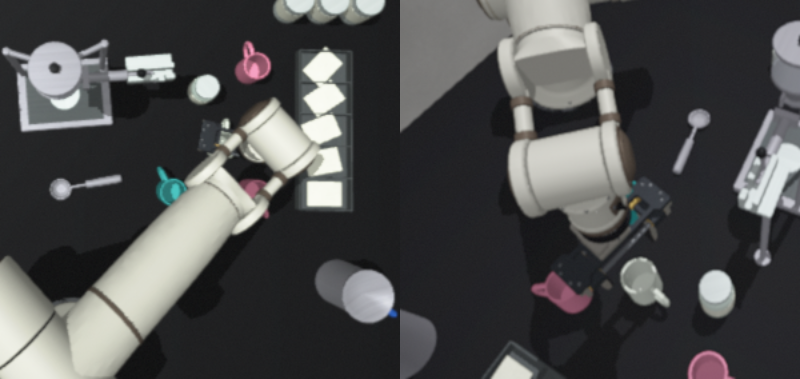

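The left half (top view) shows the wrist barrel around (285,145), the tool's bulkiest part. The right half shows the gripper above the white mug at (640,280) in the scene view. I need the barrel's forward extent to check its clearance to the hopper.

```bash
python3 - <<'E'
from h import *
o=robot.observe(); t=o['tool_pos']; a=o['joint_pos'][0]; r=np.array([np.cos(a),np.sin(a)]); l=np.array([-r[1],r[0]])
for n in('top','scene'):
    P=cloud(load(n)).reshape(-1,3); q=P-t
    f=q[:,:2]@r; s=q[:,:2]@l
    for lo in np.arange(-.12,.22,.02):
        k=(abs(f)<.12)&(abs(s)<.13)&(q[:,2]>lo)&(q[:,2]<lo+.02)
        if k.sum()>5: print(n,lo.round(2),k.sum(),'fwd',np.percentile(f[k],[1,50,99]).round(3),'lat',np.percentile(s[k],[1,99]).round(3))
E
```

```text
top -0.1 74 fwd [-0.077 -0.031  0.007] lat [-0.059  0.067]
top -0.08 306 fwd [-0.077 -0.044 -0.006] lat [0.006 0.091]
top -0.06 20 fwd [-0.077 -0.041 -0.014] lat [0.053 0.086]
top -0.02 32 fwd [-0.039 -0.035 -0.031] lat [-0.02   0.018]
top 0.0 13 fwd [-0.039 -0.037 -0.032] lat [-0.02   0.021]
top 0.02 48 fwd [-0.039 -0.036 -0.027] lat [-0.025  0.023]
top 0.04 32 fwd [-0.037 -0.035 -0.027] lat [-0.017  0.024]
top 0.06 17 fwd [-0.037 -0.035 -0.029] lat [-0.018  0.022]
top 0.08 47 fwd [-0.039 -0.036 -0.033] lat [-0.018  0.021]
top 0.1 7 fwd [-0.041 -0.023 -0.002] lat [-0.041  0.069]
top 0.12 139 fwd [-0.053 -0.039  0.039] lat [-0.041  0.068]
top 0.14 1090 fwd [-0.104 -0.033  0.038] lat [-0.062  0.067]
top 0.16 1363 fwd [-0.105 -0.006  0.027] lat [-0.055  0.059]
top 0.18 115 fwd [-0.12  -0.104 -0.094] lat [-0.054  0.058]
top 0.2 154 fwd [-0.12  -0.117 -0.108] lat [-0.054  0.057]
scene -0.12 8 fwd [-0.041 -0.034 -0.024] lat [0.033 0.08 ]
scene -0.1 402 fwd [-0.04   0.019  0.074] lat [-0.055  0.085]
scene -0.08 894 fwd [-0.069  0.021  0.077] lat [-0.083  0.088]
scene -0.06 969 fwd [-0.074  0.021  0.073] lat [-0.088  0.087]
scene -0.04 27 fwd [0.009 0.03  0.044] lat [-0.043  0.006]
scene -0.02 375 fwd [-0.005  0.029  0.045] lat [-0.046  0.037]
scene 0.0 62 fwd [-0.005  0.03   0.037] lat [-0.022  0.037]
scene 0.02 267 fwd [-0.002  0.031  0.037] lat [-0.034  0.037]
scene 0.04 181 fwd [0.013 0.032 0.035] lat [-0.029  0.037]
scene 0.06 250 fwd [0.015 0.029 0.035] lat [-0.026  0.039]
scene 0.08 319 fwd [0.023 0.031 0.038] lat [-0.028  0.03 ]
scene 0.1 82 fwd [-0.001  0.037  0.041] lat [-0.049  0.067]
scene 0.12 587 fwd [-0.014  0.039  0.043] lat [-0.054  0.067]
scene 0.14 1959 fwd [-0.112  0.03   0.041] lat [-0.062  0.066]
scene 0.16 3404 fwd [-0.108  0.002  0.031] lat [-0.056  0.059]
scene 0.18 500 fwd [-0.12  -0.103 -0.093] lat [-0.057  0.057]
scene 0.2 459 fwd [-0.12  -0.117 -0.106] lat [-0.056  0.056]
```

The barrel reaches 42 mm ahead of the tool axis and ±67 mm sideways. To clear the hopper, the tool has to stay at dispenser x ≤ -95.

The plan, all with the fingers closing along dispenser x:
1. Grip the mug by its front wall, one finger inside.
2. Set it at about (-66, 78) on the platform and let go.
3. Nudge it -y with the finger's side.
4. Push it +x with the finger's back.

```bash
python3 -m inch '[[43,0,0,0,0.0186],[43,0,0,0,0.0186],[43,0,0,0,0.0186],[43,0,0,0,0.0186],[43,0,0,0,0.0186],[43,0,0,0,0.0186],[43,0,0,0,0.0186],[43,0,0,0,0.0186],[43,0,0,0,0.0186],[43,0,0,0,0.0186],[43,0,0,0,0.0186],[43,0,0,0,0],[43,0,0,0,0]]'; python3 -c "
from h import *
plan([.473,-.355],.23,6)"
```

```text
time_s: 4.2
tool_pos: [0.4993, -0.3508, 0.3463]
eef_rot: [0.666, 0.746, -0.0, 0.001]
wrist_force: [0.8, -0.5, 0.3]
opening: 0.0397
grasp_force: 0.0
t 4.2 tcp [ 0.4993 -0.3508  0.3463] disp [-165.7 -373.5] psi 6.5 tz [ 0.002 -0.002 -1.   ] J [-0.81  0.29  1.55 -0.    1.29 -0.92] open 0.0397 F [ 0.8 -0.5  0.3] grip 0.0
  shift [-0.01  -0.267  1.163] roll 0.0013
```

Now I'll align, then descend.

```bash
python3 -m inch '[[43,0,-0.13,0,0.001],[43,-0.01,-0.137,0,0],[43,0,0,0,0],[43,0,0,0,0]]'; python3 -c "
from h import *
plan([.473,-.355],.23,6)
c=shot('scene'); cv2.imwrite('pics/e.png',cv2.resize(c['color'][240:384,90:282],(800,600),interpolation=cv2.INTER_CUBIC))"
```

```text
time_s: 4.53
tool_pos: [0.4725, -0.3547, 0.3454]
eef_rot: [0.669, 0.743, 0.0, 0.001]
wrist_force: [-0.1, 0.6, 0.0]
opening: 0.0392
grasp_force: 0.0
t 4.53 tcp [ 0.4725 -0.3547  0.3454] disp [-192.7 -374.6] psi 6.0 tz [ 0.001 -0.001 -1.   ] J [-0.85  0.25  1.61  0.    1.28 -0.95] open 0.0392 F [-0.1  0.6  0. ] grip 0.0
  shift [-0.003  0.003  1.154] roll -0.0
```

View pics/e.png

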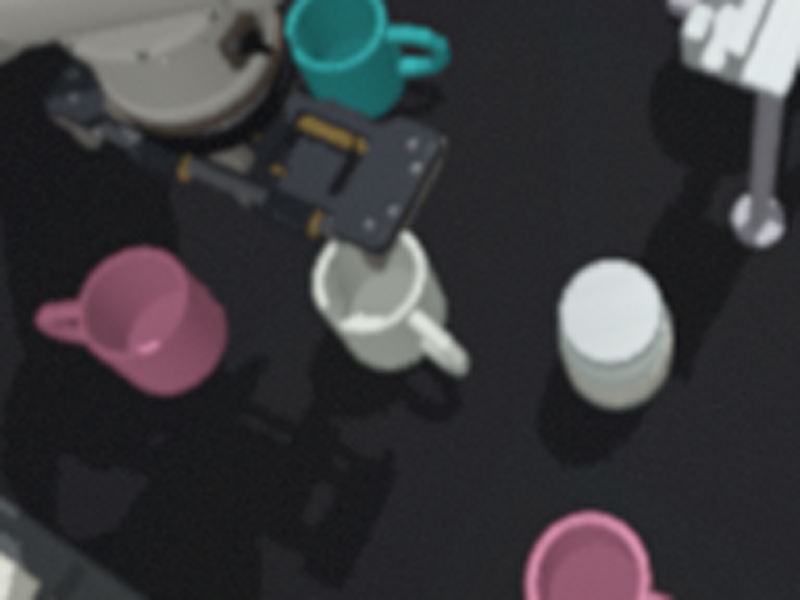

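Picture e shows the open hand over the white mug. Its inner finger is at (375,250), inside the mouth, and the handle at (440,340) is clear. I'll descend and grip.

```bash
python3 -m inch '[[43,0,0,0.2,0],[43,0,0,0.2,0],[43,0,0,0.2,0],[43,0,0,0.15,0],[43,0,0,0,0]]' && python3 -m inch '[[43,0,0,0.2,0],[43,0,0,0.2,0],[43,0,0,0,0],[0,0,0,0,0],[0,0,0,0,0],[0,0,0,0,0],[0,0,0,0,0],[0,0,0,0,0],[0,0,0,0,0]]' 30; python3 -c "
from h import *
plan(d2w(-96,78),.25,6)"
```

```text
time_s: 5.0
tool_pos: [0.4722, -0.3532, 0.2661]
eef_rot: [0.669, 0.743, 0.0, -0.003]
wrist_force: [1.1, -0.5, -0.5]
opening: 0.0394
grasp_force: 0.0
time_s: 5.75
tool_pos: [0.4731, -0.3548, 0.231]
eef_rot: [0.67, 0.743, 0.0, 0.001]
wrist_force: [1.7, -1.3, 3.0]
opening: 0.0055
grasp_force: 29.8
t 5.75 tcp [ 0.4731 -0.3548  0.231 ] disp [-192.2 -374.8] psi 5.9 tz [ 0.002 -0.002 -1.   ] J [-0.85  0.39  1.68  0.    1.07 -0.95] open 0.0055 F [ 1.7 -1.3  3. ] grip 29.79
  shift [ 782.764 -958.876   -3.466] roll -0.0002
```

```bash
python3 -m inch '[[0,0,0,-0.2,0],[0,0,0,-0.2,0],[0,0,0,-0.2,0],[0,0,0,-0.2,0],[0,0,0,-0.2,0],[0,0,0,0,0]]' && python3 -c "
from h import *
plan(d2w(-.192,.078),.33,6)
plan(d2w(-.096,.078),.26,6)"
```

```text
time_s: 6.25
tool_pos: [0.4733, -0.3553, 0.3338]
eef_rot: [0.669, 0.743, -0.0, 0.003]
wrist_force: [1.2, -1.0, -1.6]
opening: 0.0055
grasp_force: 29.2
t 6.25 tcp [ 0.4733 -0.3553  0.3338] disp [-192.  -375.2] psi 6.0 tz [ 0.004 -0.005 -1.   ] J [-0.85  0.26  1.62 -0.    1.25 -0.95] open 0.0055 F [ 1.2 -1.  -1.6] grip 29.19
  shift [ 4.533e+00 -3.000e-03  1.300e-02] roll -0.0001
t 6.25 tcp [ 0.4733 -0.3553  0.3338] disp [-192.  -375.2] psi 6.0 tz [ 0.004 -0.005 -1.   ] J [-0.85  0.26  1.62 -0.    1.25 -0.95] open 0.0055 F [ 1.2 -1.  -1.6] grip 29.19
  shift [4.537 0.954 0.716] roll -0.0001
```

```bash
python3 -m inch '[[0,0.15,0,0,0],[0,0.25,0,0,0],[0,0.25,0,0,0],[0,0.25,0,0,0],[0,0.25,0,0,0],[0,0.25,0,0,0],[0,0.25,0,0,0],[0,0.25,0,0,0],[0,0.25,0,0,0],[0,0.25,0,0,0],[0,0.25,0,0,0],[0,0.25,0,0,0],[0,0.25,0,0,0],[0,0.25,0,0,0],[0,0.25,0,0,0],[0,0.25,0,0,0],[0,0.25,0,0,0],[0,0.25,0,0,0],[0,0.13,0,0,0],[0,0,0,0,0]]' && python3 -c "
from h import *
plan(d2w(-.096,.078),.26,6)
c=shot('top');P=cloud(c).reshape(-1,3);d=np.array([w2d(p) for p in P])
k=(abs(d[:,0]+.162)<.045)&(abs(d[:,1]-.078)<.06)&(P[:,2]>.1)&(P[:,2]<.21)
c=shot('scene'); cv2.imwrite('pics/f.png',cv2.resize(c['color'],(800,600)))"
```

```text
time_s: 7.92
tool_pos: [0.4244, 0.0981, 0.328]
eef_rot: [0.668, 0.744, -0.001, -0.002]
wrist_force: [1.0, -0.6, -2.9]
opening: 0.0057
grasp_force: 28.8
t 7.92 tcp [0.4244 0.0981 0.328 ] disp [-193.2   80.8] psi 6.1 tz [-0.003  0.001 -1.   ] J [-0.05 -0.14  2.05  0.    1.23 -0.16] open 0.0057 F [ 1.  -0.6 -2.9] grip 28.81
  shift [-0.031  0.974  0.677] roll 0.0004
```

View pics/f.png

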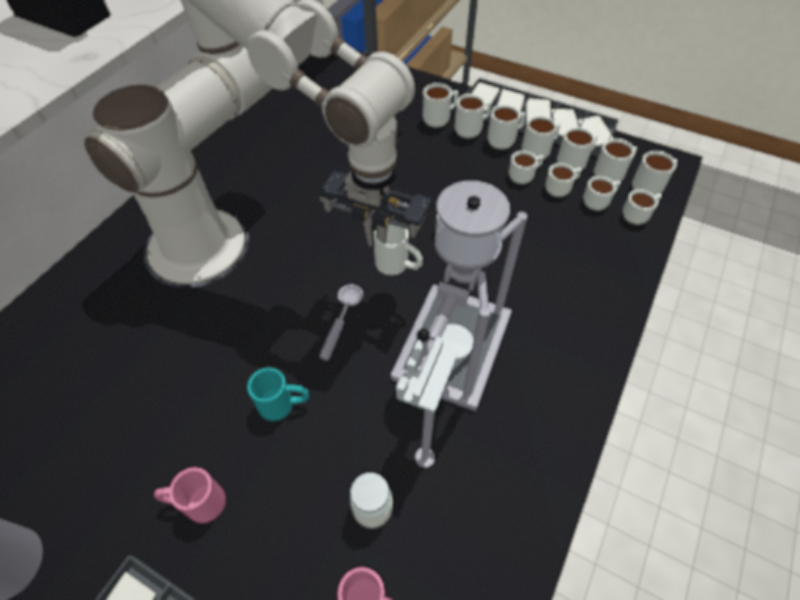

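The mug hangs upright in the grip at (392,250), with its handle towards +x. I'll bring it over the platform's left front and lower it.

```bash
python3 -m inch '[[0,0,0,0.2,0],[0,0,0,0.2,0],[0,-0.03,0.1,0,0],[0,0,0.2,0,0],[0,0,0.2,0,0],[0,0,0.2,0,0],[0,0,0.2,0,0],[0,0,0.06,0,0],[0,0,0,0,0],[0,0,0,0,0]]' && python3 -c "
from h import *
plan(d2w(-.096,.078),.252,6)"
```

```text
time_s: 8.85
tool_pos: [0.5209, 0.1024, 0.289]
eef_rot: [0.67, 0.743, -0.001, -0.001]
wrist_force: [0.4, -1.1, -3.5]
opening: 0.0063
grasp_force: 28.8
t 8.85 tcp [0.5209 0.1024 0.289 ] disp [-96.8  74.9] psi 5.9 tz [-0.002 -0.    -1.   ] J [-0.03  0.17  1.83 -0.    1.15 -0.14] open 0.0063 F [ 0.4 -1.1 -3.5] grip 28.81
  shift [0.031 0.009 0.37 ] roll -0.0003
```

```bash
python3 -m inch '[[0,0.03,0,0.1,0],[0,0,0,0.1,0],[0,0,0,0.1,0],[0,0,0,0.05,0],[0,0,0,0,0],[0,0,0,0,0]]' && python3 -c "
from h import *
plan(d2w(-.096,.078),.251,6)"
```

```text
time_s: 9.35
tool_pos: [0.5207, 0.1061, 0.254]
eef_rot: [0.669, 0.743, -0.0, -0.001]
wrist_force: [-0.2, 0.0, -3.3]
opening: 0.0062
grasp_force: 28.8
t 9.35 tcp [0.5207 0.1061 0.254 ] disp [-96.6  78.6] psi 6.0 tz [-0.001  0.    -1.   ] J [-0.03  0.22  1.85 -0.    1.08 -0.13] open 0.0062 F [-0.2  0.  -3.3] grip 28.81
  shift [-0.006  0.006  0.03 ] roll -0.0001
```

```bash
python3 -m inch '[[0,0,0,0.02,0],[0,0,0,0.01,0],[0,0,0,0,0]]' && python3 -m inch '[[15,0,0,0,0],[30,0,0,0,0],[40,0,0,0,0],[40,0,0,0,0],[40,0,0,0,0],[40,0,0,0,0]]' && python3 -c "
from h import *
plan(d2w(-.096,.078),.251,6)
c=shot('scene');P=cloud(c).reshape(-1,3)
d=np.array([w2d(p) for p in P]);k=(abs(d[:,0]+.066)<.06)&(abs(d[:,1]-.078)<.06)&(P[:,2]>.09)&(P[:,2]<.115)
print(k.sum(),d[k].min(0),d[k].max(0),np.percentile(P[k,2],[5,50,95]))
cv2.imwrite('pics/g.png',cv2.resize(c['color'][100:250,170:370],(800,600),interpolation=cv2.INTER_CUBIC))"
```

```text
time_s: 9.6
tool_pos: [0.5212, 0.106, 0.2518]
eef_rot: [0.669, 0.743, 0.0, 0.0]
wrist_force: [-0.7, -0.2, -3.3]
opening: 0.006
grasp_force: 28.8
time_s: 10.1
tool_pos: [0.5212, 0.1061, 0.252]
eef_rot: [0.669, 0.743, 0.0, 0.0]
wrist_force: [-0.2, 0.1, 0.3]
opening: 0.0368
grasp_force: 0.0
t 10.1 tcp [0.5212 0.1061 0.252 ] disp [-96.1  78.5] psi 5.9 tz [ 0.001 -0.    -1.   ] J [-0.03  0.22  1.85  0.    1.07 -0.13] open 0.0368 F [-0.2  0.1  0.3] grip 0.0
  shift [-0.005  0.001  0.01 ] roll -0.0001
135 [-0.12588291  0.04665506] [-0.02429573  0.0960302 ] [0.09171113 0.10306065 0.11126411]
```

View pics/g.png

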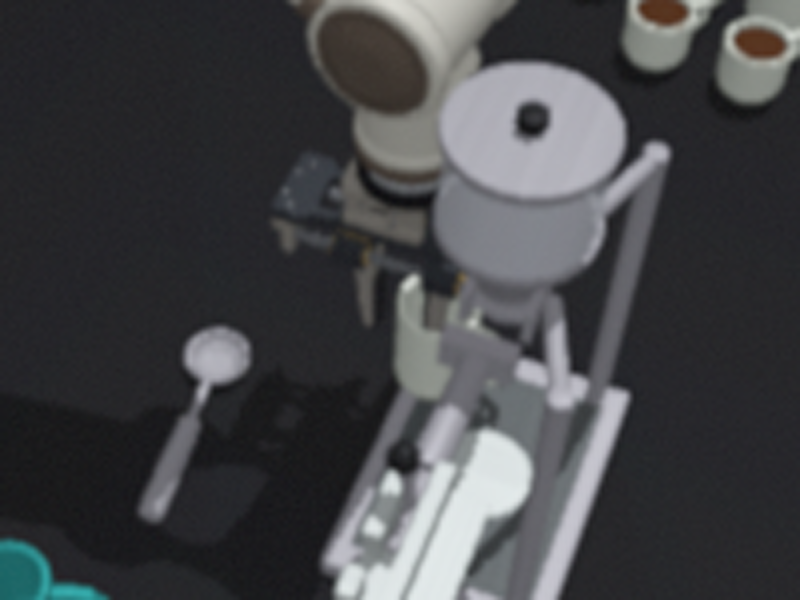

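The mug stands on the platform at (425,335), let go. Now I'll raise the hand, move to its +y side, open fully and descend.

```bash
python3 -m inch '[[40,0,0,-0.15,0],[40,0,0,-0.2,0],[40,0,0,-0.2,0],[40,0,0,-0.12,0],[40,0,0,0,0],[100,0.13,-0.05,0,0],[100,0.13,-0.05,0,0],[100,0.13,-0.05,0,0],[100,0.13,-0.04,0,0],[100,0.02,0,0,0],[100,0,0,0,0]]' && python3 -c "
from h import *
plan(d2w(-.115,.130),.222,6)
c=shot('top');P=cloud(c).reshape(-1,3)
d=np.array([w2d(p) for p in P]);k=(abs(d[:,0]+.066)<.06)&(abs(d[:,1]-.078)<.06)&(P[:,2]>.09)&(P[:,2]<.113)
print(k.sum(),d[k].min(0),d[k].max(0))"
```

```text
time_s: 11.07
tool_pos: [0.4956, 0.1591, 0.3178]
eef_rot: [0.669, 0.744, -0.001, -0.001]
wrist_force: [-0.6, -0.3, 0.2]
opening: 0.0746
grasp_force: 0.0
t 11.07 tcp [0.4956 0.1591 0.3178] disp [-116.  134.] psi 6.1 tz [-0.002 -0.    -1.   ] J [ 0.08  0.1   1.84 -0.    1.2  -0.03] open 0.0746 F [-0.6 -0.3  0.2] grip 0.0
  shift [-0.04   0.012  0.958] roll 0.0003
106 [-0.09673042  0.04859655] [-0.01654377  0.11064114]
```

```bash
python3 -m inch '[[100,0,0.01,0.2,0],[100,0,0,0.2,0],[100,0,0,0.2,0],[100,0,0,0.2,0],[100,0,0,0.15,0],[100,0,0,0,0]]' && python3 -m inch '[[100,-0.05,0,0,0],[100,-0.06,0,0,0],[100,-0.06,0,0,0],[100,-0.06,0,0,0],[100,-0.06,0,0,0],[100,0,0,0,0]]'&& python3 -c "
from h import *
plan(d2w(-.115,.042),.222,6)
for n in ('top','scene'):
  c=shot(n);P=cloud(c).reshape(-1,3)
  d=np.array([w2d(p) for p in P]);k=(abs(d[:,0]+.066)<.06)&(abs(d[:,1]-.05)<.07)&(P[:,2]>.085)&(P[:,2]<.107)
  print(k.sum(),np.percentile(d[k],[1,50,99],axis=0) if k.sum() else 0)"
```

```text
time_s: 11.62
tool_pos: [0.496, 0.1573, 0.2202]
eef_rot: [0.67, 0.743, -0.003, -0.002]
wrist_force: [-0.1, 0.3, -1.2]
opening: 0.0915
grasp_force: 0.0
time_s: 12.12
tool_pos: [0.5011, 0.1279, 0.2245]
eef_rot: [0.67, 0.742, 0.0, 0.001]
wrist_force: [-0.6, 0.0, 1.1]
opening: 0.0917
grasp_force: 0.1
t 12.12 tcp [0.5011 0.1279 0.2245] disp [-113.8  102.4] psi 5.9 tz [ 0.002 -0.    -1.   ] J [ 0.02  0.23  1.9  -0.    1.01 -0.09] open 0.0917 F [-0.6  0.   1.1] grip 0.08
  shift [-0.604 -0.011  0.025] roll -0.0003
70 [[-0.09538653  0.02983342]
 [-0.04060238  0.05037945]
 [-0.01025338  0.07198508]]
147 [[-0.09790308  0.02894571]
 [-0.07768539  0.06787322]
 [-0.04207411  0.0907495 ]]
```

Pushing works: the mug centre is at about y 61 with the tool at 102. I'll continue by 60 mm.

```bash
python3 -m inch '[[100,-0.06,0,0,0],[100,-0.06,0,0,0],[100,-0.06,0,0,0],[100,-0.06,0,0,0],[100,-0.06,0,0,0],[100,-0.06,0,0,0],[100,-0.06,0,0,0],[100,-0.06,0,0,0],[100,-0.06,0,0,0],[100,-0.06,0,0,0],[100,0,0,0,0],[100,0.15,0,0,0],[100,0.2,0,0,0],[100,0,-0.2,0,0],[100,0,-0.3,0,0],[100,0,-0.2,0,0],[100,0,0,0,0]]'&& python3 -c "
from h import *
plan(d2w(-.185,.0),.222,6)
for n in ('top','scene'):
  c=shot(n);P=cloud(c).reshape(-1,3)
  d=np.array([w2d(p) for p in P])
  for z0,z1 in((.085,.107),(.05,.08)):
    k=(abs(d[:,0]+.066)<.06)&(abs(d[:,1])<.045)&(P[:,2]>z0)&(P[:,2]<z1)
    print(k.sum(),np.percentile(d[k],[1,50,99],axis=0).round(4).tolist() if k.sum() else 0)
cv2.imwrite('pics/i.png',cv2.resize(c['color'][100:250,170:370],(800,600),interpolation=cv2.INTER_CUBIC))"
```

```text
time_s: 13.63
tool_pos: [0.4298, 0.0968, 0.2218]
eef_rot: [0.669, 0.743, -0.002, -0.002]
wrist_force: [-0.4, 0.8, -0.0]
opening: 0.0919
grasp_force: 0.0
t 13.63 tcp [0.4298 0.0968 0.2218] disp [-188.    78.9] psi 6.0 tz [-0.006 -0.001 -1.   ] J [-0.05  0.05  2.11 -0.    0.98 -0.16] open 0.0919 F [-0.4  0.8 -0. ] grip 0.0
  shift [-0.789  0.031 -0.002] roll -0.0001
99 [[-0.0973, -0.0286], [-0.0574, -0.0019], [-0.0224, 0.0316]]
30 [[-0.0984, -0.0301], [-0.0552, 0.0043], [-0.039, 0.0289]]
198 [[-0.0985, -0.0309], [-0.0705, -0.0007], [-0.0105, 0.0308]]
151 [[-0.0972, -0.0311], [-0.076, 0.0175], [-0.0065, 0.0313]]
```

View pics/i.png

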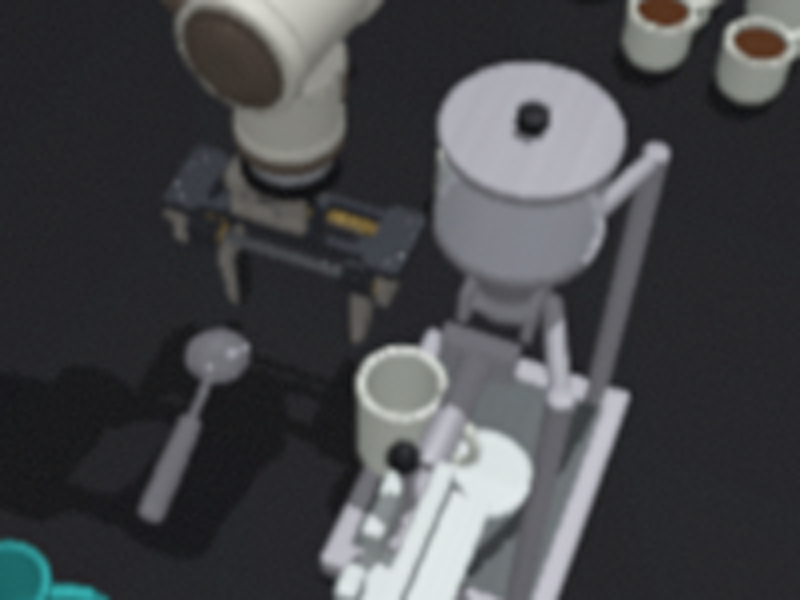

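The mug stands upright at dispenser (-65.5, 0), pixel (400,410). Now I'll move the tool in front of it and push +x, first part of the way.

```bash
python3 -m inch '[[100,-0.2,0,0,0],[100,-0.2,0,0,0],[100,-0.2,0,0,0],[100,-0.19,0,0,0],[100,0,0,0,0],[100,0,0.1,0,0],[100,0,0.1,0,0],[100,0,0.06,0,0],[100,0,0.06,0,0],[100,0,0.06,0,0],[100,0,0.06,0,0],[100,0,0.06,0,0],[100,0,0,0,0]]'&& python3 -c "
from h import *
plan(d2w(-.101,.0),.222,6)
for n in ('top','scene'):
  c=shot(n);P=cloud(c).reshape(-1,3)
  d=np.array([w2d(p) for p in P])
  for z0,z1 in((.085,.107),(.05,.08)):
    k=(abs(d[:,0]+.036)<.06)&(abs(d[:,1])<.045)&(P[:,2]>z0)&(P[:,2]<z1)
    print(k.sum(),np.percentile(d[k],[1,50,99],axis=0).round(4).tolist() if k.sum() else 0)"
```

```text
time_s: 14.82
tool_pos: [0.4924, 0.0239, 0.2238]
eef_rot: [0.669, 0.743, 0.0, 0.0]
wrist_force: [-1.1, -0.5, -0.8]
opening: 0.0918
grasp_force: 0.3
t 14.82 tcp [0.4924 0.0239 0.2238] disp [-1.333e+02 -1.000e-01] psi 6.0 tz [ 0.001 -0.    -1.   ] J [-0.2   0.18  1.97 -0.    1.   -0.3 ] open 0.0918 F [-1.1 -0.5 -0.8] grip 0.33
  shift [0.001 0.323 0.019] roll -0.0001
17 [[-0.0469, -0.0308], [-0.0245, -0.0251], [-0.0154, 0.0281]]
9 [[-0.0247, -0.024], [-0.0206, -0.0148], [-0.0155, 0.0246]]
110 [[-0.0846, -0.0322], [-0.0141, -0.0128], [0.0159, 0.03]]
101 [[-0.0876, -0.0232], [-0.0531, -0.0094], [0.0233, 0.0268]]
```

```bash
cat >> h.py <<'E'
from scipy.optimize import least_squares
def mugfit(g):
    P=cloud(shot('scene')).reshape(-1,3); d=np.array([w2d(p) for p in P])
    k=(np.linalg.norm(d-g,axis=1)<.042)&(P[:,2]>.03)&(P[:,2]<.108)&(np.linalg.norm(d-g,axis=1)>.025); q=d[k]
    f=lambda c:np.linalg.norm(q-c,axis=1)-.0315
    s=least_squares(f,g,loss='soft_l1',f_scale=.002); print('mug fit mm',(s.x*1000).round(1),k.sum(),'med res',(np.median(abs(f(s.x)))*1000).round(1))
E
python3 -m inch '[[100,0,0.06,0,0],[100,0,0.06,0,0],[100,0,0.06,0,0],[100,0,0.03,0,0],[100,0,0,0,0],[100,0,0,0,0]]'&& python3 -c "
from h import *
plan(d2w(-.104,.0),.222,6)
mugfit(np.array([-.015,0]))
P=cloud(load('scene')).reshape(-1,3)-robot.observe()['tool_pos']; a=robot.observe()['joint_pos'][0]
f=P[:,:2]@[np.cos(a),np.sin(a)];s=P[:,:2]@[-np.sin(a),np.cos(a)]
for lo in(.09,.11,.13,.15):
  k=(abs(f)<.05)&(abs(s)<.08)&(P[:,2]>lo)&(P[:,2]<lo+.02);print(lo,k.sum(),np.percentile(f[k],[50,95,99]).round(3),np.percentile(s[k],[1,99]).round(3))
"
```

```text
time_s: 15.42
tool_pos: [0.5127, 0.0257, 0.2237]
eef_rot: [0.67, 0.743, 0.0, 0.0]
wrist_force: [0.3, 0.1, -0.5]
opening: 0.0921
grasp_force: 0.3
t 15.42 tcp [0.5127 0.0257 0.2237] disp [-113.    -0.5] psi 5.9 tz [ 0.001 -0.    -1.   ] J [-0.19  0.23  1.91  0.    1.01 -0.29] open 0.0921 F [ 0.3  0.1 -0.5] grip 0.3
  shift [0.005 0.09  0.017] roll -0.0002
mug fit mm [-20.1  -2.7] 215 med res 1.4
0.09 129 [0.028 0.036 0.037] [-0.064  0.044]
0.11 169 [0.029 0.04  0.042] [-0.067  0.043]
0.13 401 [0.036 0.041 0.042] [-0.068  0.05 ]
0.15 914 [0.02  0.035 0.038] [-0.066  0.054]
```

```bash
python3 -m inch '[[100,0.01,0.05,0,0],[100,0,0.05,0,0],[100,0,0.01,0,0],[100,0,0,0,0],[100,0,0,0,0]]'&& python3 -c "
from h import *
plan(d2w(-.101,.0),.222,6)
mugfit(np.array([-.009,0]))
"
```

```text
time_s: 15.88
tool_pos: [0.5234, 0.0278, 0.2237]
eef_rot: [0.669, 0.743, 0.0, 0.0]
wrist_force: [-0.3, 0.6, -0.7]
opening: 0.0918
grasp_force: 0.3
t 15.88 tcp [0.5234 0.0278 0.2237] disp [-102.1    0.5] psi 5.9 tz [ 0.001 -0.    -1.   ] J [-0.18  0.25  1.88  0.    1.01 -0.28] open 0.0918 F [-0.3  0.6 -0.7] grip 0.29
  shift [-0.005  0.011  0.017] roll -0.0002
mug fit mm [-11.8  -3.4] 345 med res 1.5
```

I'll back off and measure without the finger in view.

```bash
python3 -m inch '[[100,0,-0.1,0,0],[100,0,-0.2,0,0],[100,0,-0.3,0,0],[100,0,-0.2,0,0],[100,0,0,0,0]]'&& python3 -c "
from h import *
plan(d2w(-.101,.0),.222,6)
mugfit(np.array([-.009,0])); mugfit(np.array([-.004,0]))
P=cloud(load('scene')).reshape(-1,3); d=np.array([w2d(p) for p in P])*1000
for a,b in((.03,.05),(.05,.07),(.07,.09),(.095,.108)):
  k=(abs(d[:,0]+8)<45)&(abs(d[:,1])<40)&(P[:,2]>a)&(P[:,2]<b); print(a,k.sum(),np.percentile(d[k],[2,98],axis=0).round(1).tolist())
c=load('scene')['color']; cv2.imwrite('pics/j.png',cv2.resize(c[130:250,220:380],(800,600),interpolation=cv2.INTER_CUBIC))
"
```

```text
time_s: 16.35
tool_pos: [0.4406, 0.0199, 0.2227]
eef_rot: [0.67, 0.743, -0.001, -0.002]
wrist_force: [-0.9, -0.2, 0.2]
opening: 0.0917
grasp_force: 0.0
t 16.35 tcp [0.4406 0.0199 0.2227] disp [-185.3    1.2] psi 5.9 tz [-0.004  0.001 -1.   ] J [-0.23  0.05  2.11 -0.    0.98 -0.33] open 0.0917 F [-0.9 -0.2  0.2] grip 0.0
  shift [-0.011  0.843  0.004] roll -0.0002
mug fit mm [-14.7  -2.6] 297 med res 1.5
mug fit mm [-11.6  -1.7] 236 med res 2.2
0.03 76 [[-22.0, -32.5], [34.3, 28.1]]
0.05 75 [[-18.9, -32.4], [16.4, 28.3]]
0.07 78 [[-16.2, -33.0], [34.9, 27.1]]
0.095 93 [[-44.9, -33.9], [29.8, 26.2]]
```

View pics/j.png

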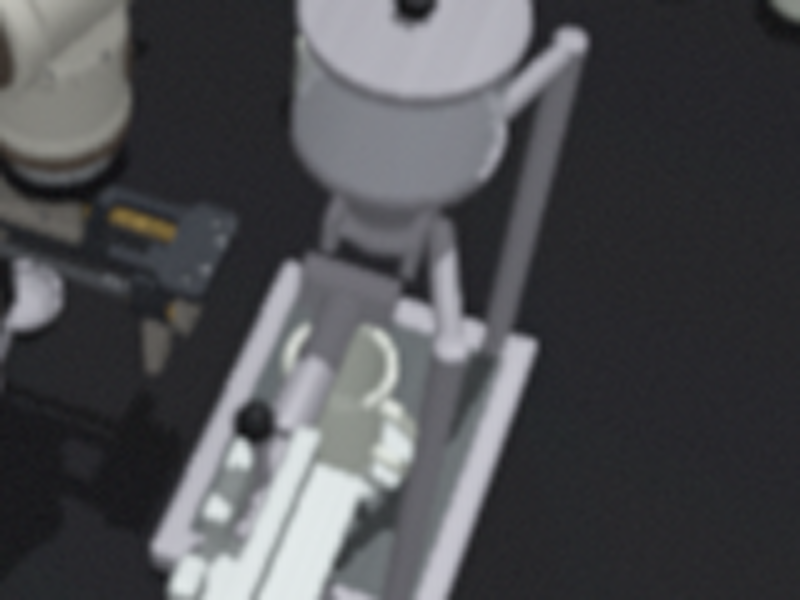

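Picture j shows the mug's rim arcs at (290,345) and (385,360) on either side of the barrel. I'll fit the rim circle.

```bash
python3 -c "
from h import *
c=load('scene');Z=.105;K=c['intrinsics'];Rm=rot(c);o=c['xyz'];P=cloud(c)
def ray(u,v):
  r=Rm@np.array([(u-K[0,2])/K[0,0],(v-K[1,2])/K[1,1],1]);return o+r*(Z-o[2])/r[2]
pts=[]
for v in range(190,214):
  for u in range(274,304):
    b=c['color'][v,u]; z=P[v,u,2]
    if b.min()>165 and .092<z<.116: pts.append([*(w2d(ray(u,v))*1000),u,v])
pts=np.array(pts);q=pts[:,:2];print(len(q));print(pts.round(0).astype(int).tolist())
f=lambda s:np.linalg.norm(q-s,axis=1)-30
s=least_squares(f,[-6,0],loss='soft_l1',f_scale=2);print(s.x.round(1),abs(f(s.x)).round(1).mean())
# hand-read outer edge
for u,v in((282,352),(401,372),(290,330),(375,325),(398,395)): print((u,v),(w2d(ray(220+u/5-.4,130+v/5-.4))*1000).round(1))
"
```

```text
64
[[-45, 8, 279, 196], [-42, 10, 280, 196], [-5, 25, 294, 196], [-2, 26, 295, 196], [-44, 5, 279, 197], [-41, 6, 280, 197], [-1, 23, 295, 197], [2, 24, 296, 197], [-45, 1, 278, 198], [-43, 2, 279, 198], [0, 20, 295, 198], [3, 21, 296, 198], [6, 22, 297, 198], [-44, -2, 278, 199], [-41, -1, 279, 199], [4, 17, 296, 199], [7, 18, 297, 199], [9, 20, 298, 199], [-45, -7, 277, 200], [-43, -6, 278, 200], [8, 15, 297, 200], [10, 16, 298, 200], [-44, -10, 277, 201], [-42, -9, 278, 201], [9, 12, 297, 201], [12, 13, 298, 201], [-43, -13, 277, 202], [-40, -12, 278, 202], [10, 9, 297, 202], [13, 10, 298, 202], [-42, -16, 277, 203], [11, 5, 297, 203], [14, 6, 298, 203], [15, 3, 298, 204], [16, 0, 298, 205], [14, -4, 297, 206], [17, -3, 298, 206], [13, -9, 296, 207], [15, -7, 297, 207], [11, -13, 295, 208], [14, -12, 296, 208], [17, -11, 297, 208], [7, -18, 293, 209], [10, -17, 294, 209], [12, -16, 295, 209], [15, -15, 296, 209], [8, -21, 293, 210], [11, -20, 294, 210], [13, -19, 295, 210], [16, -18, 296, 210], [19, -17, 297, 210], [21, -16, 298, 210], [17, -21, 296, 211], [20, -20, 297, 211], [22, -19, 298, 211], [25, -18, 299, 211], [21, -23, 297, 212], [23, -22, 298, 212], [26, -21, 299, 212], [29, -20, 300, 212], [22, -26, 297, 213], [24, -25, 298, 213], [27, -24, 299, 213], [30, -23, 300, 213]]
[-13.   -5.3] 3.5984374999999997
(282, 352) [-48.1  -7.9]
(401, 372) [19.6  5.2]
(290, 330) [-49.2   8.3]
(375, 325) [-4.7 30.3]
(398, 395) [ 22.9 -10.2]
```

The rim fit puts the mug at about (-14.5, 0), so the finger's back near the tip is only about 56 mm out, not 64. That is too marginal, so I'll measure the finger's profile and work out the best last push.

```bash
python3 -c "
from h import *
o=robot.observe();P=cloud(load('scene')).reshape(-1,3);M=R.from_quat(o['eef_rot']).as_matrix();q=(P-o['tool_pos'])@M*1000
for lo in range(90,195,8):
  k=(q[:,1]>25)&(q[:,1]<110)&(abs(q[:,0])<32)&(q[:,2]>lo)&(q[:,2]<lo+8)
  if k.sum()>3: print('z',lo,k.sum(),'y',np.percentile(q[k,1],[2,50,98]).round(0),'x',np.percentile(q[k,0],[2,98]).round(0))
"

```

```text
z 90 20 y [48. 68. 84.] x [-31. -21.]
z 130 4 y [46. 54. 58.] x [-10.  -9.]
z 138 9 y [46. 55. 59.] x [-10.  -3.]
z 146 7 y [46. 51. 58.] x [-8.  6.]
z 154 10 y [45. 53. 58.] x [-8.  7.]
z 162 7 y [44. 55. 58.] x [-9.  9.]
z 170 9 y [44. 51. 56.] x [-8.  2.]
z 178 7 y [45. 50. 56.] x [-9.  4.]
z 194 24 y [ 97. 103. 110.] x [-29.  30.]
```

```bash
python3 -m inch '[[100,0.15,0,0,0.019],[100,0.14,0.1,0,0.019],[100,0,0.2,0,0],[100,0,0.17,0,0],[100,0,0,0,0],[100,0,0,0,0]]'&& python3 -c "
from h import *
plan(d2w(-.135,.030),.222,-7.9)
m=np.array([-.0135,0])
for D in (.1,.09,.083):
  plan(d2w(-.0135-D*.971,D*.24),.222,-7.9)
"

```

```text
time_s: 16.95
tool_pos: [0.4903, 0.0433, 0.2241]
eef_rot: [0.753, 0.658, 0.0, 0.0]
wrist_force: [0.0, -0.8, -0.1]
opening: 0.092
grasp_force: 0.0
t 16.95 tcp [0.4903 0.0433 0.2241] disp [-133.4   19.3] psi -7.7 tz [ 0.001 -0.    -1.   ] J [-0.16  0.17  1.97  0.    1.   -0.02] open 0.092 F [ 0.  -0.8 -0.1] grip 0.0
  shift [ 0.1   -0.04   0.021] roll 0.0005
t 16.95 tcp [0.4903 0.0433 0.2241] disp [-133.4   19.3] psi -7.7 tz [ 0.001 -0.    -1.   ] J [-0.16  0.17  1.97  0.    1.   -0.02] open 0.092 F [ 0.  -0.8 -0.1] grip 0.0
  shift [0.1   0.211 0.021] roll 0.0005
t 16.95 tcp [0.4903 0.0433 0.2241] disp [-133.4   19.3] psi -7.7 tz [ 0.001 -0.    -1.   ] J [-0.16  0.17  1.97  0.    1.   -0.02] open 0.092 F [ 0.  -0.8 -0.1] grip 0.0
  shift [0.099 0.311 0.021] roll 0.0005
t 16.95 tcp [0.4903 0.0433 0.2241] disp [-133.4   19.3] psi -7.7 tz [ 0.001 -0.    -1.   ] J [-0.16  0.17  1.97  0.    1.   -0.02] open 0.092 F [ 0.  -0.8 -0.1] grip 0.0
  shift [0.099 0.381 0.021] roll 0.0005
```

```bash
python3 -m inch '[[100,0.1,0,0,0],[100,0,0.1,0,0],[100,0,0.1,0,0],[100,0,0.05,0,0],[100,0,0.05,0,0],[100,0,0.04,0,0],[100,0,0.04,0,0],[100,0,0,0,0],[100,0,0,0,0]]'&& python3 -c "
from h import *
plan(d2w(-.0135-.083*.971,.083*.24),.222,-7.9)
"; python3 -m inch '[[100,0,-0.1,0,0],[100,0,-0.2,0,0],[100,0,-0.3,0,0],[100,0,-0.2,0,0],[100,0,0,0,0]]'; python3 -c "
from h import *
c=shot('scene');Z=.105;K=c['intrinsics'];Rm=rot(c);o=c['xyz'];P=cloud(c)
def ray(u,v):
  r=Rm@np.array([(u-K[0,2])/K[0,0],(v-K[1,2])/K[1,1],1]);return w2d(o+r*(Z-o[2])/r[2])*1000
for v in range(193,208):
  L=[(u,ray(u,v).round(0).astype(int).tolist()) for u in range(272,306) if c['color'][v,u].min()>150 and .09<P[v,u,2]<.118]
  print(v,L)
"

```

```text
time_s: 17.7
tool_pos: [0.5278, 0.0482, 0.2235]
eef_rot: [0.753, 0.658, -0.0, -0.0]
wrist_force: [-0.5, 0.3, -0.4]
opening: 0.0913
grasp_force: 0.6
t 17.7 tcp [0.5278 0.0482 0.2235] disp [-95.6  20.3] psi -7.7 tz [-0.  0. -1.] J [-0.14  0.26  1.86  0.    1.01 -0.  ] open 0.0913 F [-0.5  0.3 -0.4] grip 0.57
  shift [0.    0.015 0.015] roll 0.0004
time_s: 18.12
tool_pos: [0.4452, 0.0597, 0.2223]
eef_rot: [0.753, 0.658, -0.001, -0.002]
wrist_force: [-0.9, -0.4, -0.6]
opening: 0.0918
grasp_force: 0.0
193 []
194 []
195 [(293, [-9, 27])]
196 [(293, [-7, 24]), (294, [-5, 25]), (295, [-2, 26]), (296, [1, 27])]
197 [(294, [-4, 22]), (295, [-1, 23]), (296, [2, 24]), (297, [4, 25])]
198 [(296, [3, 21]), (297, [6, 22]), (298, [8, 23])]
199 [(279, [-41, -1]), (297, [7, 18]), (298, [9, 20])]
200 [(297, [8, 15]), (298, [10, 16]), (299, [13, 17])]
201 [(298, [12, 13]), (299, [14, 14])]
202 [(298, [13, 10]), (299, [15, 11]), (300, [18, 12])]
203 [(299, [16, 8]), (300, [19, 9])]
204 [(299, [17, 4]), (300, [20, 5])]
205 [(299, [19, 1])]
206 [(299, [20, -2])]
207 [(298, [18, -6]), (299, [21, -5])]
```

```bash
python3 -c "
from h import *
P=cloud(load('scene')).reshape(-1,3);d=np.array([w2d(p) for p in P])*1000
r=np.hypot(d[:,0],d[:,1])
k=(r<60)&(P[:,2]>.386)&(P[:,2]<.398);q=d[k];print('lid',k.sum(),(cv2.minEnclosingCircle(q.astype(np.float32))),q.mean(0))
k=(r<25)&(P[:,2]>.400);print('knob',k.sum(),d[k].mean(0))
k=(abs(d[:,0])<100)&(abs(d[:,1])<130)&(abs(P[:,2]-.02)<.006);print(cv2.minAreaRect(d[k].astype(np.float32)))
# pale disc
c=load('scene')['color'].reshape(-1,3).min(1);k=(r<50)&(abs(P[:,2]-.02)<.006)&(c>170);print('disc',k.sum(),d[k].min(0),d[k].max(0))
"

```

```text
lid 1239 ((-1.7115885019302368, -0.7939568758010864), 51.957427978515625) [-0.62369512 -5.25860621]
knob 58 [-1.47681658 -2.40590393]
((-2.4890365600585938, -0.17652130126953125), (170.11387634277344, 231.288330078125), 0.048982877284288406)
disc 32 [ 14.3667324  -27.02978625] [33.47048262 20.37484845]
```

The scene camera reads x about 2 mm low, so the mug is really near -9. One more gentle push of about 2.5 mm will add margin.

```bash
python3 -m inch '[[100,0,0.2,0,0],[100,0,0.3,0,0],[100,0,0.15,0,0],[100,0,0.08,0,0],[100,0,0.04,0,0],[100,0,0.04,0,0],[100,0,0.015,0,0],[100,0,0,0,0],[100,0,0,0,0]]'&& python3 -c "
from h import *
plan(d2w(-.0135-.083*.971,.083*.24),.222,-7.9)
"; python3 -m inch '[[100,0,-0.1,0,0],[100,0,-0.2,0,0],[100,0,-0.3,0,0],[100,0,-0.3,0,0],[100,0,0,0,0]]'; python3 -c "
from h import *
c=shot('scene');Z=.105;K=c['intrinsics'];Rm=rot(c);o=c['xyz'];P=cloud(c)
def ray(u,v):
  r=Rm@np.array([(u-K[0,2])/K[0,0],(v-K[1,2])/K[1,1],1]);return w2d(o+r*(Z-o[2])/r[2])*1000
for v in range(195,208,2):
  L=[(u,ray(u,v).round(0).astype(int).tolist()) for u in range(272,306) if c['color'][v,u].min()>150 and .09<P[v,u,2]<.118]
  print(v,L)
shot('top'); P=cloud(load('top')).reshape(-1,3);d=np.array([w2d(p) for p in P])*1000
k=(abs(d[:,0]+3)<15)&(abs(d[:,1]+170)<20)&(P[:,2]>.296)&(P[:,2]<.315);print('ball',d[k].mean(0),P[k].mean(0))
plan(d2w(-.20,-.17),.5,96)
"

```

```text
time_s: 18.92
tool_pos: [0.5299, 0.048, 0.2235]
eef_rot: [0.753, 0.658, -0.0, -0.0]
wrist_force: [-2.4, 0.6, 1.6]
opening: 0.092
grasp_force: 1.1
t 18.92 tcp [0.5299 0.048  0.2235] disp [-93.5  19.9] psi -7.7 tz [-0.001  0.    -1.   ] J [-0.14  0.27  1.86 -0.    1.02 -0.  ] open 0.092 F [-2.4  0.6  1.6] grip 1.07
  shift [-0.001 -0.006  0.015] roll 0.0005
time_s: 19.33
tool_pos: [0.4356, 0.0611, 0.2211]
eef_rot: [0.753, 0.658, -0.003, -0.003]
wrist_force: [-0.7, 0.4, -0.7]
opening: 0.092
grasp_force: 0.0
195 [(292, [-11, 26]), (293, [-9, 27])]
197 [(294, [-4, 22]), (295, [-1, 23]), (296, [2, 24]), (297, [4, 25])]
199 [(297, [7, 18]), (298, [9, 20]), (299, [12, 21])]
201 [(298, [12, 13]), (299, [14, 14]), (300, [17, 15])]
203 [(299, [16, 8]), (300, [19, 9])]
205 [(299, [19, 1]), (300, [21, 2])]
207 [(299, [21, -5]), (300, [23, -4])]
ball [  -6.95894484 -169.01153271] [ 0.63574569 -0.13081308  0.3048489 ]
t 19.43 tcp [0.4404 0.0601 0.2234] disp [-181.3   41.3] psi -7.7 tz [ 0. -0. -1.] J [-0.14  0.06  2.1  -0.    0.98 -0.  ] open 0.0917 F [ 0.3 -0.8  0.9] grip 0.0
  shift [-2.097  0.321 -2.765] roll 0.2119
```

The mug is now about 7 mm from centre, upright and let go. Next is the gate: rise and roll so the fingers close along the rod.

```bash
python3 -m inch '[[55,0,0,-0.2,0],[55,0,0,-0.3,0.019],[55,0,0,-0.3,0.019],[55,0,0,-0.3,0.019],[55,0,0,-0.3,0.019],[55,0,0,-0.3,0.019],[55,0,0,-0.3,0.019],[55,0,0,-0.3,0.019],[55,0,0,-0.3,0.019],[55,0,0,-0.3,0.019],[55,0,0,-0.2,0.019],[55,0,0,0,0.019],[55,0,0,0,0.003],[55,0,0,0,0],[55,0,0,0,0]]'&& python3 -c "
from h import *
plan(d2w(-.007,-.169),.52,96)
"
```

```text
time_s: 20.68
tool_pos: [0.4416, 0.0598, 0.5331]
eef_rot: [0.999, 0.053, -0.0, -0.0]
wrist_force: [0.2, 0.2, -0.0]
opening: 0.0502
grasp_force: 0.0
t 20.68 tcp [0.4416 0.0598 0.5331] disp [-180.1   40.8] psi -83.9 tz [-0.001  0.    -1.   ] J [-0.14 -0.24  1.73 -0.    1.65  1.33] open 0.0502 F [ 0.2  0.2 -0. ] grip 0.0
  shift [1.728 2.102 0.129] roll 0.0003
```

```bash
python3 -m inch '[[55,0,0.2,0,0],[55,0,0.3,0,0],[55,0,0.3,0,0],[55,0,0.3,0,0],[55,0,0.3,0,0],[55,0,0.3,0,0],[55,0,0.25,0,0],[55,0.1,0.15,0,0],[55,0.25,0,0,0],[55,0.3,0,0,0],[55,0.3,0,0,0],[55,0.3,0,0,0],[55,0.3,0,0,0],[55,0.18,0,0,0],[55,0,0,0,0],[55,0,0,0,0]]'&& python3 -c "
from h import *
plan(d2w(-.007,-.169),.478,96)
"
```

```text
time_s: 22.02
tool_pos: [0.6356, -0.131, 0.5319]
eef_rot: [0.999, 0.053, -0.001, -0.001]
wrist_force: [-0.5, 0.4, 0.4]
opening: 0.0507
grasp_force: 0.0
t 22.02 tcp [ 0.6356 -0.131   0.5319] disp [  -7.2 -169.2] psi -83.9 tz [-0.003  0.001 -1.   ] J [-0.39  0.31  1.17 -0.    1.66  1.08] open 0.0507 F [-0.5  0.4  0.4] grip 0.0
  shift [ 0.003 -0.001  0.539] roll 0.0002
```

```bash
python3 -m inch '[[55,0,0,0.2,0],[55,0,0,0.2,0],[55,0,0,0.14,0],[55,0,0,0,0],[0,0,0,0,0],[0,0,0,0,0],[0,0,0,0,0],[0,0,0,0,0],[0,0,0,0,0],[0,0,0,0,0]]' 20 && python3 -c "
from h import *
plan(d2w(-.004,-.214),.478,96)
"
```

```text
time_s: 22.85
tool_pos: [0.6351, -0.1317, 0.481]
eef_rot: [0.999, 0.052, 0.001, 0.001]
wrist_force: [0.0, -3.4, 3.0]
opening: 0.0184
grasp_force: 20.0
t 22.85 tcp [ 0.6351 -0.1317  0.481 ] disp [  -7.7 -169.8] psi -84.1 tz [ 0.002 -0.003 -1.   ] J [-0.39  0.31  1.27 -0.    1.56  1.08] open 0.0184 F [ 0.  -3.4  3. ] grip 20.0
  shift [0.037 0.442 0.031] roll -0.0002
```

The ball is gripped. I'll draw 42.5 mm along -y.

```bash
python3 -m inch '[[0,0.03,0.05,0,0],[0,0,0.08,0,0],[0,0,0.08,0,0],[0,0,0.08,0,0],[0,0,0.07,0,0],[0,0,0.06,0,0],[0,0,0,0,0],[0,0,0,0,0]]' && python3 -c "
from h import *
plan(d2w(-.004,-.212),.478,96)
P=cloud(shot('top')).reshape(-1,3);d=np.array([w2d(p) for p in P])*1000
"
```

```text
time_s: 23.52
tool_pos: [0.6427, -0.1711, 0.4812]
eef_rot: [0.999, 0.053, 0.001, -0.002]
wrist_force: [-1.5, 8.0, 6.7]
opening: 0.0185
grasp_force: 20.0
t 23.52 tcp [ 0.6427 -0.1711  0.4812] disp [  -4.3 -209.8] psi -84.0 tz [ 0.001  0.005 -1.   ] J [-0.44  0.36  1.21  0.    1.57  1.02] open 0.0185 F [-1.5  8.   6.7] grip 20.0
  shift [0.003 0.022 0.032] roll 0.0001
```

```bash
python3 -m inch '[[0,0,0.025,0,0],[0,0,0,0,0],[0,-0.035,0,0,0],[0,-0.07,0,0.017,0],[0,0,0,0,0]]' && python3 -c "
from h import *
plan(d2w(-.034,-.212),.466,96)
"
```

```text
time_s: 23.98
tool_pos: [0.6321, -0.1743, 0.4791]
eef_rot: [0.999, 0.053, 0.0, -0.003]
wrist_force: [-2.6, 7.4, 5.5]
opening: 0.0185
grasp_force: 20.0
t 23.98 tcp [ 0.6321 -0.1743  0.4791] disp [ -15.2 -211.8] psi -83.9 tz [ 0.001  0.005 -1.   ] J [-0.45  0.33  1.25  0.    1.57  1.01] open 0.0185 F [-2.6  7.4  5.5] grip 20.0
  shift [-0.188  0.002  0.131] roll 0.0002
```

It swings freely, with no build-up of x force. I'll finish the arc.

```bash
python3 -m inch '[[0,-0.07,0,0.03,0],[0,-0.065,0,0.038,0],[0,-0.055,0,0.047,0],[0,0,0,0,0],[0,0,0,0,0]]' && python3 -c "
from h import *
plan(d2w(-.034,-.212),.466,96)
"
```

```text
time_s: 24.4
tool_pos: [0.613, -0.1763, 0.4664]
eef_rot: [0.999, 0.053, -0.001, -0.003]
wrist_force: [-4.5, 7.9, 4.0]
opening: 0.0182
grasp_force: 20.0
t 24.4 tcp [ 0.613  -0.1763  0.4664] disp [ -34.3 -211.9] psi -84.0 tz [-0.003  0.006 -1.   ] J [-0.47  0.29  1.32  0.    1.53  1.  ] open 0.0182 F [-4.5  7.9  4. ] grip 20.0
  shift [0.003 0.001 0.004] roll 0.0001
```

I'll ease it back to the notch edge, open and lift clear.

```bash
python3 -m inch '[[0,0,-0.03,0,0],[0,0,-0.025,0,0],[0,0,0,0,0],[25,0,0,0,0],[40,0,0,0,0],[55,0,0,0,0],[55,0,0,0,0],[55,0,0,0,0]]' && python3 -m inch '[[55,0,0,-0.15,0],[55,0,0,-0.3,0],[55,0,0,-0.3,0],[55,-0.2,0,0,0],[55,-0.4,0,0,0],[55,-0.4,0,0,0],[55,-0.4,0,0,0],[55,0,0,0,0],[55,0,0,0,0]]'; python3 -c "
from h import *
plan(d2w(-.034,-.212),.466,96)
P=cloud(shot('top')).reshape(-1,3);d=np.array([w2d(p) for p in P])*1000
c=shot('scene'); cv2.imwrite('pics/k.png',cv2.resize(c['color'][110:290,190:430],(800,600),interpolation=cv2.INTER_CUBIC))
C=load('top')['color'].reshape(-1,3).max(1)
k=(abs(d[:,0]+25)<40)&(abs(d[:,1]+200)<50)&(P[:,2]>.27)&(P[:,2]<.32)&(C<80);print('ball',k.sum(),d[k].mean(0),P[k,2].max())
"
```

```text
time_s: 25.07
tool_pos: [0.6128, -0.1728, 0.4662]
eef_rot: [0.999, 0.052, -0.0, -0.0]
wrist_force: [0.1, -0.6, -0.4]
opening: 0.0477
grasp_force: 0.0
time_s: 25.82
tool_pos: [0.4722, -0.1871, 0.5417]
eef_rot: [0.999, 0.051, 0.0, 0.0]
wrist_force: [0.9, 0.0, 0.0]
opening: 0.0505
grasp_force: 0.0
t 25.82 tcp [ 0.4722 -0.1871  0.5417] disp [-175.5 -207.9] psi -84.2 tz [ 0.001 -0.    -1.   ] J [-0.62 -0.07  1.57  0.    1.64  0.85] open 0.0505 F [0.9 0.  0. ] grip 0.0
  shift [1.415 0.036 0.758] roll -0.0005
ball 40 [ -34.74900554 -205.08066405] 0.2979896264910118
```

View pics/k.png

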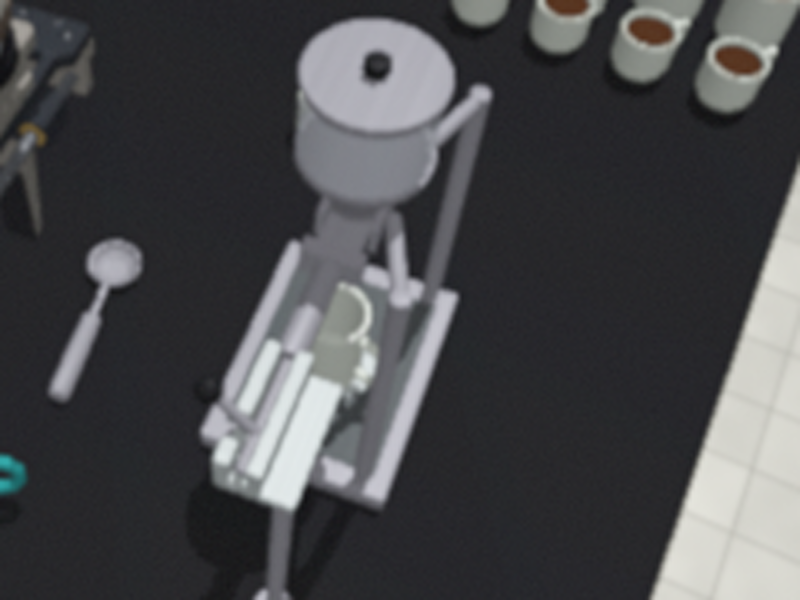

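The handle rests in the notch: the ball at (208,388) is tipped to the front, at y about -206. The mug stands under the outlet at (345,330), and the robot is clear. I'll hand in.

```bash
python3 -c "
from h import *
print(robot.hand_in())"
```

```text
the job is handed in; nothing more can be done
None
```

I've handed the job in, but the hand-in gave no verdict: by my own measurements the tall mug stands upright about 7 mm from the spot's centre (15 mm allowed), and the gate handle stays in the notch by itself, with the cup, spoon and jar not touched.

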